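Weigh a wax colour bar on the two-pan balance

ROBOT

A 6-joint arm with a two-finger parallel gripper is mounted at the origin on the work surface. World frame = base frame: x ahead of the robot, y to its left, z up, the work surface at z = 0. Lengths are in m, angles in rad, forces in N, time in s.
With the tool pointing down it reaches from about 0.3 to 0.825 m from the base axis. Payload 5.4 kg.
Tool frame: the origin (TCP) lies at the very end of the fingers, on their centre line; the grasp point (between the pads) lies 19 mm behind it; z points along the fingers, y is the line along which they close (so a half turn about z gives the same grasp; the last joint's range is limited). The gripper opens to 92 mm and grips with 3 to 60 N. Pads are 20 mm wide; open, the fingers measure 128 mm over their backs; the gripper's body (75 mm by 189 mm) begins 69 mm behind the grasp point.
Start: joints at [-1.491, 0.158, 1.597, -0, 1.386, -0.21], TCP at [0.164, -0.551, 0.215] pointing down, gripper open.
Joint ranges: [-2.91, 2.91], [-0.94, 2.29], [0.18, 2.7], [-1.29, 4.43], [0.17, 2.64], [-3, 3]. Speed limits (rad/s): [2.57, 2.57, 3.14, 3.14, 3.14, 3.14].

INTERFACE

Orientations are given as a rotation vector (axis times angle).
In Python, from workcell import bot gives the robot as it stands. Calls block until the motion is done:
- bot.goto(position, orientation): joint-space move of the TCP to a pose.
- bot.line_to(position, rot=None, max_speed=0.15): straight line of the TCP; rot=None keeps the orientation; max_speed is the mean speed in m/s.
- bot.set_joints(angles): joint-space move.
- bot.set_gripper(opening, newtons=None): opening from 0.0 (shut) to 1.0 (fully open); newtons is the grip in N (None keeps the last); returns when the fingers have stopped.
- bot.hold(seconds).
- bot.inverse_kinematics(position, orientation): joint angles nearest the present ones, or None.
- bot.read_camera(name): name is "scene" or "top" or "wrist"; returns a dict with "pixels" (480x640x3 uint8, blue, green, red), "fx", "fy", "cx", "cy" (pixels), "k1" (the pictures are not rectified: a ray, as slopes to the right and down, at radius r is drawn at 1 + k1 r^2 times it, then the intrinsics apply), "R" (3x3) and "t" (3): a world point X has camera coordinates R X + t. Camera axes: x right, y down, z forward; pixel columns grow to the right and rows downward; lengths in m; the calibration is good to about 2 mm. A picture is of the moment at which its call begins. There is no depth.
A pose or a line that the arm cannot do raises bot.MotionError and nothing moves.
- bot.job_done(): hands the job in; it is judged then, once.
Readings, each from a call of its own:
- bot.current_clock(): time.
- bot.current_joints(): joint angles.
- bot.current_joint_vel(): joint speeds.
- bot.current_effort(): joint torques, N m.
- bot.current_ee_pos(): TCP position.
- bot.current_tool_rot(): TCP orientation.
- bot.current_contact_force(): force on the tool from outside, world axes, zero at the start.
- bot.current_ft_torque(): the same for the moment, N m.
- bot.current_opening(): opening from 0.0 (shut) to 1.0 (fully open).
- bot.current_grip_force(): force on a finger pad.
Only numpy, scipy, OpenCV 4.12 (cv2) and the standard library are available. Lean on these libraries where they do the work, as an engineer would, in place of code of your own. Each camera call takes 0.05 s, during which the arm holds its last target. There are 200 camera calls.

TASK

Take the red wax bar out of the rack, tip it over so that it lies flat on the cork mat and let go of it, then pick it up again and lay it flat in the yellow pan of the balance. After that, add steel weights gently, upright, to the blue pan until the beam floats level with its pointer in the green band, to the nearest weight. Leave the weights you do not need standing on their wooden box, and leave everything else where it is.

Things in the scene. Friction and masses are not known exactly. Their poses are not given: they have to be found in the camera images.
- red_bar_center (a point): Centre of the red wax bar, a rounded block 26 x 50 x 90 mm (its own x, y, z). It starts standing on end (z up) in one of the rack's three slots; lying flat its x axis points up or down. It may be solid or hollow inside: 55 to 140 g, not known beforehand.
- green_bar_center (a point): Centre of a dark green wax bar of the same size, in another slot. Not to be moved.
- white_bar_center (a point): Centre of an off-white wax bar of the same size, in another slot. Not to be moved.
- rack: Fixed plywood rack 230 (x) x 76 (y) x 76 mm high, origin under its centre. Three slots in a row along its x, 72 mm apart (the middle one at the origin); floor 6 mm thick, so the bars' tops stand at 96 mm. Cross walls between the slots are 34 mm high with 7 mm play either side of a bar; two full-length cheeks 76 mm high, 60 mm apart inside, stand along the narrow (y) edges of the bars, so a bar is taken from above by its broad faces, closing along the rack's x.
- mat_top (a point): Middle of the top of the fixed cork mat, 170 (x) x 200 (y) mm, 3 mm thick, on the table.
- balance: Fixed base of the two-pan balance, origin under its centre on the table. Foot 130 (x) x 240 (y) x 18 mm. The beam lies along its y; the yellow pan is on its +y side, the blue pan on its -y side, 140 mm from the middle. In the middle stand a post and a white dial plate 70 mm wide up to 168 mm high, with the black pointer (tip 185 mm high) on its +x side (away from the robot); both faces of the plate show a green band between two red ones.
- yellow_pan_floor (a point): Centre of the inner floor of the yellow pan, a square tray 120 x 120 mm outside with a 3 mm wall standing 6 mm above its floor, which is 105 mm above the table when level. The pans stay horizontal as the beam moves (parallel linkage), so it does not matter where in a pan a load stands. Axes along those of the balance.
- blue_pan_floor (a point): Centre of the inner floor of the blue pan, the same as the yellow one.
- beam (a joint): Angle of the beam, rad: 0 level, positive with the yellow pan down, negative with the blue pan down; stops at +-0.13 (pan 18 mm low or high). It is sprung: each 50 g of difference between the pans turns it about 0.07, and it settles within a second. The green band of the dial is +-0.047.
- board_top (a point): Middle of the top of the fixed wooden weight box (a closed block), 230 (x) x 62 (y) x 70 mm high, on top of which the four weights stand in a row along its x, about 50 mm apart.
- weight1_center (a point): Centre (half-way up) of a steel weight, 50 g, 30 mm high: body 22 mm diameter and 16 mm high, then a neck and a 13 mm knob on top. The four weights are alike.
- weight2_center (a point): Centre (half-way up) of a steel weight, 50 g, 30 mm high: body 22 mm diameter and 16 mm high, then a neck and a 13 mm knob on top. The four weights are alike.
- weight3_center (a point): Centre (half-way up) of a steel weight, 50 g, 30 mm high: body 22 mm diameter and 16 mm high, then a neck and a 13 mm knob on top. The four weights are alike.
- weight4_center (a point): Centre (half-way up) of a steel weight, 50 g, 30 mm high: body 22 mm diameter and 16 mm high, then a neck and a 13 mm knob on top. The four weights are alike.
- bottle: Small clear bottle with a white lid, 40 mm diameter, 75 mm high, origin under its centre. Bystander, leave it alone.
- tube_blue: Blue paint tube lying on the table, 155 mm long, 34 mm wide, 28 mm high, origin under its middle, along its x. Bystander.
- tube_pink: Pink paint tube, the same size. Bystander.
- cup: Amber cup 72 mm diameter, 90 mm high, origin under its centre. Bystander.

How it is judged:
On the way, in this order (a step that is already met when the one before it is completed fails the run):
1. the red bar lies flat on the cork mat, let go (angle between the x axis of red_bar_center and the z axis of mat_top, either way round below 0.15 rad and x of red_bar_center in the frame of mat_top between -0.095 and 0.095 m and y of red_bar_center in the frame of mat_top between -0.11 and 0.11 m and z of red_bar_center in the frame of mat_top between 0.006 and 0.02 m and contact force between the fingers and red_bar below 0.05 N), for 0.2 s.
2. the red bar lies flat in the yellow pan, let go, and the pan has gone down, no weights added yet (x of red_bar_center in the frame of yellow_pan_floor between -0.04 and 0.04 m and y of red_bar_center in the frame of yellow_pan_floor between -0.04 and 0.04 m and z of red_bar_center in the frame of yellow_pan_floor between 0.006 and 0.02 m and angle between the x axis of red_bar_center and the z axis of yellow_pan_floor, either way round below 0.12 rad and contact force between the fingers and red_bar below 0.05 N and value of joint beam above 0.05 rad), for 0.2 s.
At the end, for the whole second after the job is handed in: The red bar lies flat in the yellow pan (centre within 40 mm of the pan's centre each way, within 0.12 rad of flat), every weight stands upright either in the blue pan or on the wooden box, and the beam is at rest within 0.047 rad of level (the green band) (x of red_bar_center in the frame of yellow_pan_floor between -0.04 and 0.04 m and y of red_bar_center in the frame of yellow_pan_floor between -0.04 and 0.04 m and z of red_bar_center in the frame of yellow_pan_floor between 0.006 and 0.02 m and angle between the x axis of red_bar_center and the z axis of yellow_pan_floor, either way round below 0.12 rad and value of joint beam between -0.047 and 0.047 rad and velocity of joint beam between -0.05 and 0.05 rad/s and ((x of weight1_center in the frame of blue_pan_floor between -0.055 and 0.055 m and y of weight1_center in the frame of blue_pan_floor between -0.055 and 0.055 m and z of weight1_center in the frame of blue_pan_floor between 0.01 and 0.021 m and angle between weight1_center's own z axis and vertical below 0.2 rad) or (x of weight1_center in the frame of board_top between -0.12 and 0.12 m and y of weight1_center in the frame of board_top between -0.036 and 0.036 m and z of weight1_center in the frame of board_top between 0.01 and 0.021 m and angle between weight1_center's own z axis and vertical below 0.2 rad)) and ((x of weight2_center in the frame of blue_pan_floor between -0.055 and 0.055 m and y of weight2_center in the frame of blue_pan_floor between -0.055 and 0.055 m and z of weight2_center in the frame of blue_pan_floor between 0.01 and 0.021 m and angle between weight2_center's own z axis and vertical below 0.2 rad) or (x of weight2_center in the frame of board_top between -0.12 and 0.12 m and y of weight2_center in the frame of board_top between -0.036 and 0.036 m and z of weight2_center in the frame of board_top between 0.01 and 0.021 m and angle between weight2_center's own z axis and vertical below 0.2 rad)) and ((x of weight3_center in the frame of blue_pan_floor between -0.055 and 0.055 m and y of weight3_center in the frame of blue_pan_floor between -0.055 and 0.055 m and z of weight3_center in the frame of blue_pan_floor between 0.01 and 0.021 m and angle between weight3_center's own z axis and vertical below 0.2 rad) or (x of weight3_center in the frame of board_top between -0.12 and 0.12 m and y of weight3_center in the frame of board_top between -0.036 and 0.036 m and z of weight3_center in the frame of board_top between 0.01 and 0.021 m and angle between weight3_center's own z axis and vertical below 0.2 rad)) and ((x of weight4_center in the frame of blue_pan_floor between -0.055 and 0.055 m and y of weight4_center in the frame of blue_pan_floor between -0.055 and 0.055 m and z of weight4_center in the frame of blue_pan_floor between 0.01 and 0.021 m and angle between weight4_center's own z axis and vertical below 0.2 rad) or (x of weight4_center in the frame of board_top between -0.12 and 0.12 m and y of weight4_center in the frame of board_top between -0.036 and 0.036 m and z of weight4_center in the frame of board_top between 0.01 and 0.021 m and angle between weight4_center's own z axis and vertical below 0.2 rad))); the robot touches nothing.
It fails at once if a bystander was moved more than 30 mm (distance of any of green_bar_center, white_bar_center, bottle, tube_blue, tube_pink, cup from where it was at the start of the episode above 0.03 m).
It fails at once if a weight was dropped or pressed hard (over 15 N) into the blue pan (contact force between any of weight1, weight2, weight3, weight4 and blue_pan above 15 N).
It also fails if it takes over 72 s, if anything falls off the work surface, if the arm or the gripper's body presses on something with over 40 N, if the wrist force passes 120 N, or if a joint passes its speed limit or range.

## Working session

There is one attempt and no reset: what is moved stays moved. The work goes in short steps, each a Python script; the robot and the scene stay as the last script left them, time stands still between calls to the robot, and variables do not carry over. Pictures are saved under pics/ and viewed, at most 13 in all, crops included, and the job is handed in when it is done.

```bash
mkdir -p pics; ls; python3 - <<'E'
from workcell import bot
import cv2
for n in("scene","top"):
    c=bot.read_camera(n); cv2.imwrite(f"pics/{n}0.png",c["pixels"])
    print(n,c["fx"],c["fy"],c["cx"],c["cy"],c["k1"],(-c["R"].T@c["t"]).round(3),c["R"].round(2).tolist())
print(bot.current_tool_rot(),bot.current_clock())
E
```

```text
pics
scene 492.57432461555237 492.57432461555237 320.71735964327553 242.6182008916148 -0.02714412106099836 [0.928 0.52  0.889] [[-0.84, 0.54, -0.0], [0.43, 0.67, -0.6], [-0.32, -0.51, -0.8]]
top 492.6316009634704 492.6316009634704 322.6225927164455 240.03256112529397 0.0032984789189039513 [ 0.521 -0.018  1.052] [[-0.02, -1.0, -0.02], [-1.0, 0.02, -0.07], [0.07, 0.02, -1.0]]
[-3.10701822e+00 -4.53412768e-01 -1.85917751e-04] 0.1
```

View pics/top0.png

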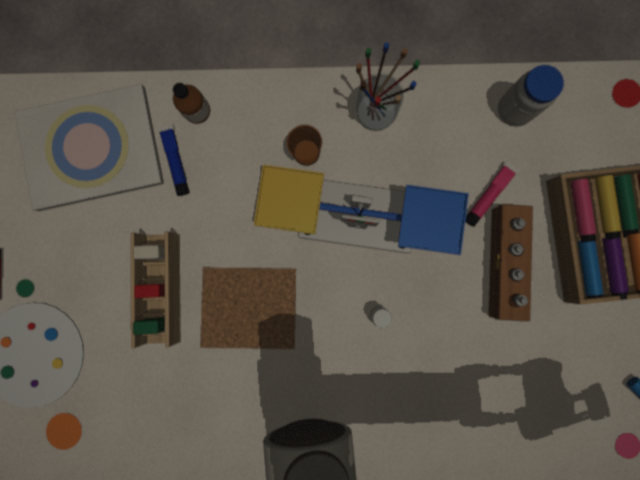

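View pics/scene0.png

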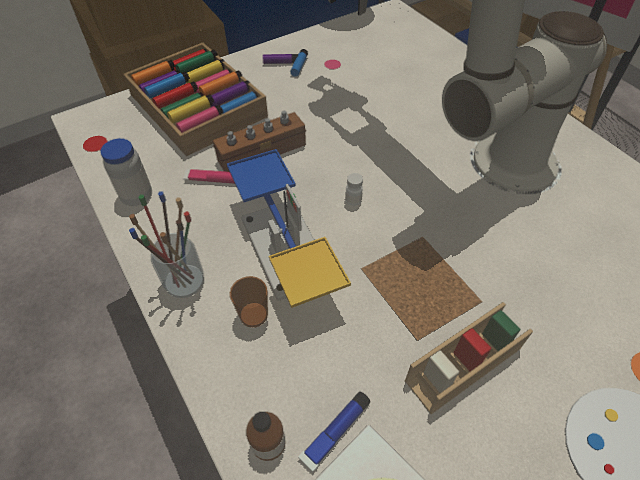

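The top view shows the rack at left with red in the middle slot (150,291). It also shows the mat (249,307), the yellow pan (290,199), the blue pan (433,220) and the weight knobs at about (518,224), (516,250), (517,274) and (521,300). The scene view agrees.

```bash
cat > h.py <<'E'
from workcell import bot
import numpy as np, cv2
from scipy.spatial.transform import Rotation as Ro
def K(c): return np.array([[c["fx"],0,c["cx"]],[0,c["fy"],c["cy"]],[0,0,1]]), np.array([c["k1"],0,0,0,0])
def world(c,px,z):
    """pixels (n,2) -> world points on the plane at height z"""
    k,d=K(c); u=cv2.undistortPoints(np.float64(px).reshape(-1,1,2),k,d).reshape(-1,2)
    r=np.c_[u,np.ones(len(u))]@c["R"]; o=-c["R"].T@c["t"]
    return o+r*((z-o[2])/r[:,2])[:,None]
def project(c,X):
    k,d=K(c); return cv2.projectPoints(np.float64(X).reshape(-1,1,3),cv2.Rodrigues(c["R"])[0],c["t"],k,d)[0].reshape(-1,2)
def blob(c,lo,hi,near=None):
    m=cv2.inRange(cv2.cvtColor(c["pixels"],cv2.COLOR_BGR2HSV),lo,hi)
    m=cv2.morphologyEx(m,cv2.MORPH_OPEN,np.ones((3,3)))
    cs=cv2.findContours(m,cv2.RETR_EXTERNAL,cv2.CHAIN_APPROX_NONE)[0]
    if near is not None: cs=[a for a in cs if cv2.pointPolygonTest(a,near,True)>-8]
    return max(cs,key=cv2.contourArea).reshape(-1,2)
def rect(c,cnt,z):
    (cx,cy),(w,h),a=cv2.minAreaRect(np.float32(world(c,cnt,z)[:,:2]*1000))
    return np.round([cx,cy,w,h,a],1)
def down(a):
    """tool pointing down, closing along world angle a"""
    y=np.array([np.cos(a),np.sin(a),0]); z=np.array([0,0,-1.]); return Ro.from_matrix(np.c_[np.cross(y,z),y,z]).as_rotvec()
E
python3 - <<'E'
from h import *
t=bot.read_camera("top"); s=bot.read_camera("scene")
for n,c,py,pb,pr in(("top",t,(290,199),(433,220),(150,291)),("scene",s,(310,271),(262,175),(472,350))):
    print(n,"Y",rect(c,blob(c,(20,100,60),(35,255,255),py),.111),"B",rect(c,blob(c,(100,120,40),(125,255,255),pb),.111))
    r=blob(c,(0,130,40),(8,255,255),pr); print(" red",rect(c,r,.096), r.min(0),r.max(0))
print("mat",rect(t,np.array([(202,267),(297,267),(296,348),(201,348)]),.003))
print("rack",rect(t,np.array([(131,233),(169,233),(171,347),(131,347)]),.076))
print("box",rect(t,np.array([(498,206),(532,206),(530,320),(497,318)]),.07))
print("knobs",world(t,[(518,224),(516,250),(517,274),(521,300)],.1).round(3).tolist())
a=cv2.resize(t["pixels"][190:350,120:185],None,fx=4,fy=3.75*4/3.75)[:600]
b=cv2.resize(t["pixels"][195:330,485:545],None,fx=4.4,fy=4.4)[:600]
o=np.zeros((600,540,3),np.uint8); o[:600,:260]=cv2.resize(t["pixels"][200:350,120:185],None,fx=4,fy=4); o[:b.shape[0],270:270+b.shape[1]]=b
cv2.imwrite("pics/crop1.png",np.clip(o*1.7,0,255).astype(np.uint8))
E
```

```text
top Y [665.6  63.2 121.2 121.2  80.7] B [ 626.5 -176.7  198.6  117.4   81.9]
 red [487.1 321.2  10.1  22.5  11.6] [152 291] [163 297]
scene Y [665.5  65.4 125.8 121.4  80.8] B [ 624.3 -208.8  110.8  114.8   80.7]
 red [492.7 345.2  25.1  48.6   0.8] [464 330] [490 354]
mat [452.  158.3 203.1 170.8  89.1]
rack [494.7 341.1 227.3  79.1   0.6]
box [ 538.4 -378.5   67.1  225.2   86.5]
knobs [[0.61, -0.378, 0.1], [0.56, -0.372, 0.1], [0.514, -0.372, 0.1], [0.465, -0.378, 0.1]]
```

View pics/crop1.png

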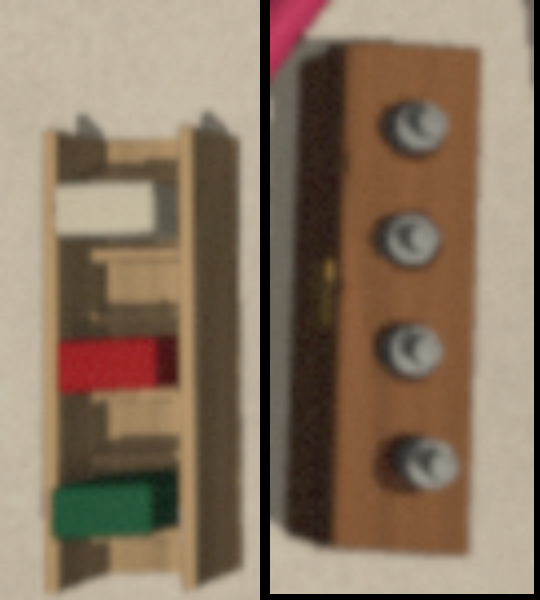

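```bash
cat >> h.py <<'E'
def best(p,a):
    q0=np.array(bot.current_joints()); o=[]
    for b in(a,a+np.pi,a-np.pi):
        q=bot.inverse_kinematics(p,down(b))
        if q is not None: o.append((abs(np.array(q)-q0).max(),b))
    return down(min(o)[1])
def go(x,y,z,a): bot.goto([x,y,z],best([x,y,z],a))
def L(x,y,z,v=.15): bot.line_to([x,y,z],max_speed=v)
E
python3 - <<'E'
from h import *
t=bot.read_camera("top"); p=world(t,[(146.9,291.5)],.096)[0]; print(p)
x,y=(np.array([.4927,.3445])+p[:2])/2
assert np.hypot(*(p[:2]-[.4927,.3445]))<.008
bot.set_gripper(.55,25)
go(x,y,.22,np.radians(.8)); print(bot.current_clock(), bot.current_ee_pos())
c=bot.read_camera("wrist"); cv2.imwrite("pics/w1.png",c["pixels"]); print(project(c,[[x,y,.096]]))
E
```

```text
[0.49151121 0.34141726 0.096     ]
4.325 [0.49253827 0.34240241 0.21999984]
[[315.35714999 232.43154848]]
```

View pics/w1.png

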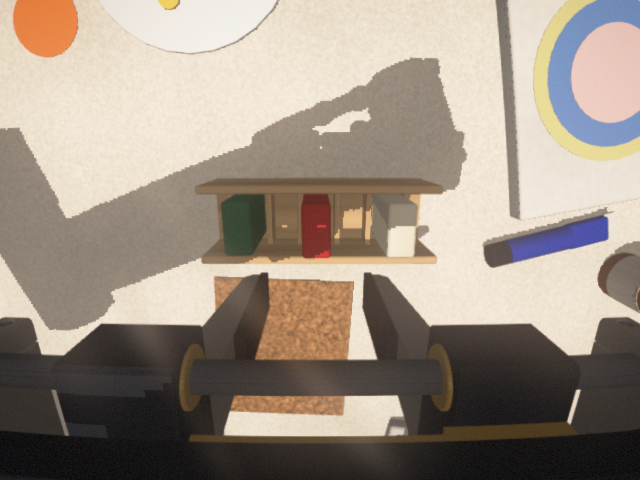

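The wrist view shows the red bar's top at about (316,228). The prediction was (315,232), and the fingers straddle the bar, so I'll grasp.

```bash
python3 - <<'E'
from h import *
x,y=.4925,.3430
L(x,y,.055,.12); bot.hold(.1); f0=bot.current_contact_force()[2]
bot.set_gripper(0,25); print("open",bot.current_opening(),bot.current_grip_force())
L(x,y,.165,.15); bot.hold(.3); print("dF",bot.current_contact_force()[2]-f0, [round(bot.current_contact_force()[2]-f0,2) for _ in range(4)])
bx,by=.412,.158
L(bx,by,.165,.25); L(bx,by,.075,.15); L(bx,by,.0525,.03); print(bot.current_contact_force())
bot.set_gripper(.6); L(bx,by,.15,.2); bot.set_gripper(0,25)
L(bx-.055,by,.15,.2); c=bot.read_camera("top"); cv2.imwrite("pics/t2.png",c["pixels"]); print(bot.current_clock())
E
```

```text
open 0.28393721166565156 24.95338350534439
dF -0.9646225081202751 [np.float64(-0.96), np.float64(-0.96), np.float64(-0.96), np.float64(-0.96)]
[-0.8561124  -0.65236196 -0.21465908]
12.8917
```

View pics/t2.png

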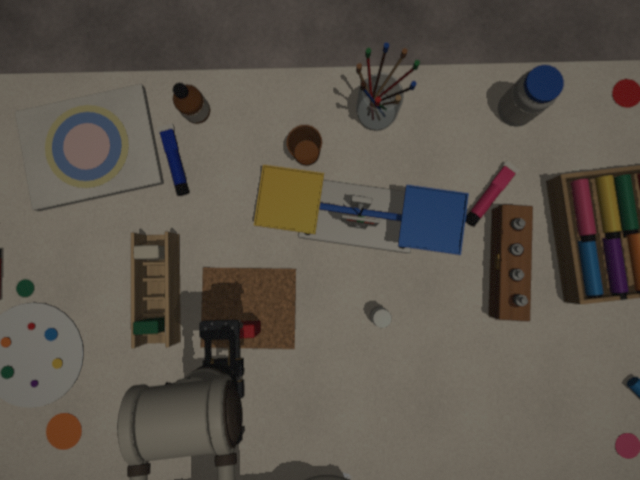

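The top view shows the bar standing on the mat at (249,330) with the gripper behind it. I'll push it over in +x.

```bash
python3 - <<'E'
from h import *
c=bot.read_camera("top"); print(project(c,[[.412,.158,.093]]))
bx,by=.412,.158
L(bx-.055,by,.073,.15); L(bx-.001,by,.073,.05); print(bot.current_contact_force())
L(bx-.03,by,.073,.15);L(bx-.03,by,.13,.2); 
go(.45,-.08,.25,np.radians(90))
c=bot.read_camera("top"); cv2.imwrite("pics/t3.png",c["pixels"]); print(rect(c,blob(c,(0,120,30),(8,255,255),(240,305)),.029))
c=bot.read_camera("scene"); r=blob(c,(0,120,30),(8,255,255)); print(r.mean(0),rect(c,r,.029)); 
cv2.imwrite("pics/s3.png",c["pixels"]);print(bot.current_clock())
E
```

```text
[[241.49079    331.35951533]]
[-0.86884718 -0.2272041  -0.28502158]
[444.2 163.3   6.3   4.1  89.2]
[413.56074766 283.8411215 ] [472.6 162.6  87.9  51.6   3.1]
16.7833
```

View pics/t3.png

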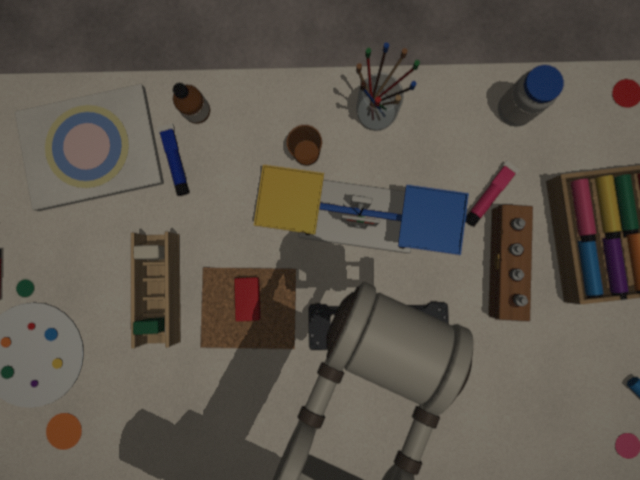

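The bar lies flat on the mat, spanning about (235,278) to (260,321). The scene camera's blob measures 88x52 mm at (472.6,162.6), yaw 3°. I'll pick it up and lay it in the yellow pan.

```bash
python3 - <<'E'
from h import *
c=bot.read_camera("top"); p=world(c,[(247.3,299.5)],.029)[0]; print(p)
x,y=(p[:2]+[.4726,.1626])/2
assert np.hypot(*(p[:2]-[.4726,.1626]))<.01
a=np.radians(93.1)
bot.set_gripper(.9,25); go(x,y,.12,a); L(x,y,.011,.12); bot.hold(.1); f0=bot.current_contact_force()[2]
bot.set_gripper(0,25); print("open",bot.current_opening()*92)
L(x,y,.18,.18); bot.hold(.2); print("dF",bot.current_contact_force()[2]-f0)
P=[.6655,.0643]; r=best([*P,.18],np.radians(80.8))
bot.line_to([*P,.18],rot=r,max_speed=.2); L(*P,.13,.1); L(*P,.105,.04); print(bot.current_contact_force()[2]-f0)
bot.set_gripper(.72); L(*P,.2,.12); bot.hold(.3)
print(bot.current_clock()); go(.538,-.31,.30,np.radians(87)); 
for n in("scene","wrist"): c=bot.read_camera(n); cv2.imwrite(f"pics/{n}4.png",c["pixels"])
print([f"{v:.1f}" for v in project(c,[[.538,-.378,.07]])[0]],bot.current_clock())
E
```

```text
[0.46982287 0.15741668 0.029     ]
open 49.474700276381625
dF -1.3361527074950144
-2.0105577362935283
26.5333
['374.3', '208.2'] 28.1417
```

View pics/scene4.png

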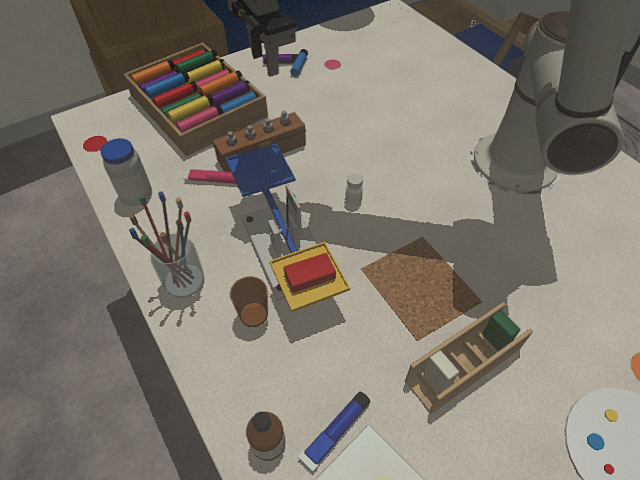

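View pics/wrist4.png

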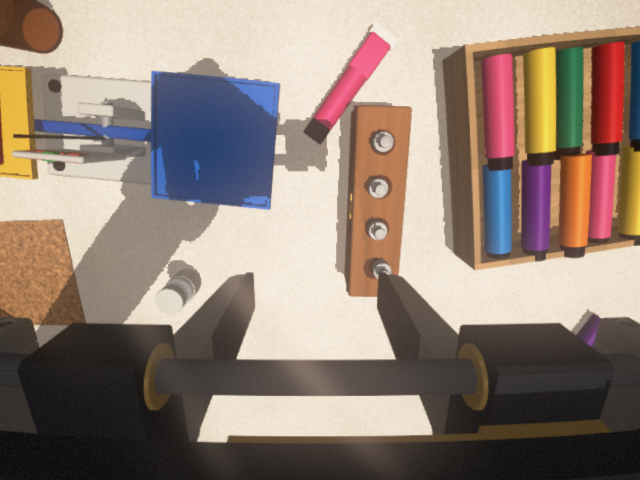

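In the scene view the bar lies flat in the lowered yellow pan at (310,271). The wrist view shows knobs at (384,139), (379,185) and (378,229), and the blue pan raised with rim corners (152,72), (279,83), (271,208) and (151,199).

```bash
cat >> h.py <<'E'
def weight(w,slot):
    """carry the weight standing at w to a pan slot (m along the balance's x), lowering until felt"""
    x,y=w; a,b=np.radians(86.5),np.radians(80.8); px,py=B+slot*np.array([np.sin(b),-np.cos(b)])
    bot.set_gripper(.43,15); go(x,y,.15,a); L(x,y,.074,.12); bot.set_gripper(0,15); o=bot.current_opening()*92
    assert 10<o<26,o
    L(x,y,.175,.2); bot.line_to([px,py,.175],rot=best([px,py,.175],b),max_speed=.2); L(px,py,.130,.12)
    bot.hold(.15); f0=bot.current_contact_force()[2]; z=.130
    while z>.104:
        z-=.002; L(px,py,z,.04); f=bot.current_contact_force()[2]-f0
        if abs(f)>.25: break
    bot.set_gripper(.38); L(px,py,.17,.12); print("width",o,"felt at",z-.004,f,bot.current_clock())
B=np.array([.6215,-.2115])
E
python3 - <<'E'
from h import *
c=bot.read_camera("wrist")
k=world(c,[(384,137.5),(379,184),(378,228)],.1)[:,:2]; p=world(c,[(152,72),(279,83),(271,208),(151,199)],.129)
print(k,p.mean(0),rect(c,np.array([(152,72),(279,83),(271,208),(151,199)]),.129))
t=np.array([(.61,-.378),(.56,-.372),(.514,-.372)]); assert abs(k-t).max()<.009
w=(k+t)/2; np.save("w.npy",w)
weight(w[0],.034)
E
```

```text
[[ 0.6177122  -0.38390817]
 [ 0.56971376 -0.37834012]
 [ 0.52122352 -0.37702322]] [ 0.62128499 -0.21338033  0.129     ] [ 621.1 -212.6  122.1  120.2   81.7]Traceback (most recent call last):
  File "<stdin>", line 5, in <module>
AssertionError
```

```bash
python3 - <<'E'
from h import *
w=np.array([(.616,-.384),(.567,-.378),(.5185,-.377)]); np.save("w.npy",w)
c=bot.read_camera("top"); print(project(c,np.c_[w,[.1]*3]).round(1).tolist(), project(c,np.c_[w,[.07]*3]).round(1).tolist())
weight(w[0],.034)
go(.54,-.31,.30,np.radians(87)); c=bot.read_camera("wrist"); cv2.imwrite("pics/w5.png",c["pixels"]); print(bot.current_clock())
E
```

```text
[[520.8, 221.0], [518.7, 246.5], [519.3, 271.8]] [[515.0, 222.6], [513.0, 247.3], [513.5, 271.9]]
width 21.570368314007453 felt at 0.124 -1.140628985003365 34.2583
35.1167
```

View pics/w5.png

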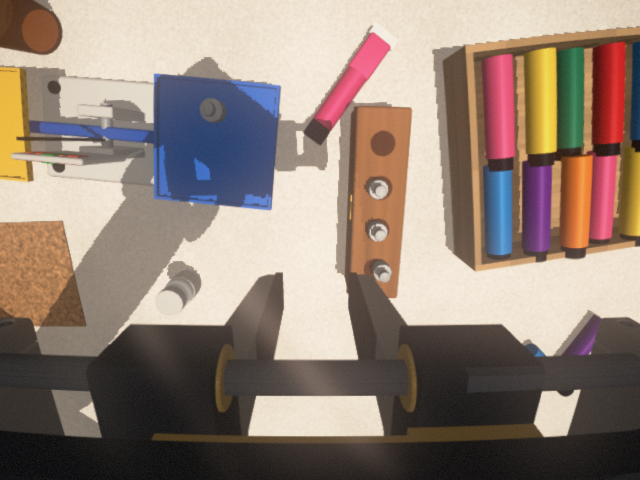

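Weight 1 stands upright in the blue pan at (211,109), and three weights remain on the box. That stop was triggered by a force transient, so I'll trigger only on a settled upward push.

```bash
sed -i 's/bot.hold(.15); f0/bot.hold(.4); f0/; s/L(px,py,z,.04); f=/L(px,py,z,.04); bot.hold(.08); f=/; s/if abs(f)>.25/F.append(round(f,2))\n        if f>.3/; s/z=.130$/z=.130; F=[]/; s/z-.004,f,/z-.004,F,/' h.py
python3 - <<'E'
from h import *
w=np.load("w.npy"); weight(w[1],0.)
go(.54,-.31,.30,np.radians(87)); bot.hold(.6); c=bot.read_camera("scene"); p=c["pixels"]; cv2.imwrite("pics/s6.png",cv2.resize(p[120:320,190:370],None,fx=3,fy=3)); print(bot.current_clock())
E
```

```text
width 20.910694806222917 felt at 0.124 [np.float64(0.92)] 41.1417
42.55
```

View pics/s6.png

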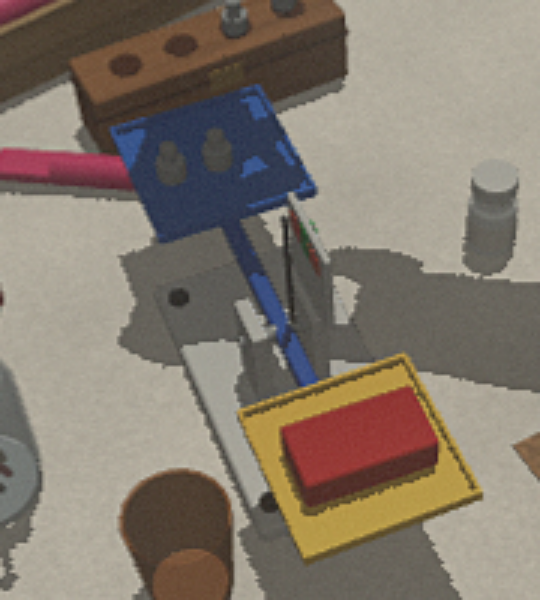

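Both weights stand upright. To judge the beam angle, I'll compare pan image positions with the level (start) and bar-only pictures.

```bash
python3 - <<'E'
from h import *
c=bot.read_camera("scene"); cv2.imwrite("pics/s7.png",c["pixels"])
def ext(im,lo,hi,near):
    d=dict(c); d["pixels"]=im; b=blob(d,lo,hi,near).astype(float); s=b.sum(1); e=b[:,0]-b[:,1]
    return [b[:,1].max(),b[:,0].min(),b[:,0].max(),b[s.argmax()].tolist(),b[s.argmin()].tolist(),b[:,1].min()]
for n in("pics/scene0.png","pics/scene4.png","pics/s7.png"):
    im=cv2.imread(n); print(n,"Y",ext(im,(18,90,40),(36,255,255),(283,290)),"B",ext(im,(100,120,40),(125,255,255),(262,185)))
u=np.array([np.cos(-.16),np.sin(-.16)]);v=np.array([-u[1],u[0]])
Y=np.array([.6655,.0643]);Bc=B
for h in(-.018,-.01,0,.01,.018):
    q=lambda C,hh:project(c,[[*(C+i*.06*u+j*.06*v),.111+hh] for i,j in((1,1),(-1,1))]).round(1).tolist()
    print(h,"Y",q(Y,-h),"B",project(c,[[*(Bc+i*.06*u+j*.06*v),.111+h] for i,j in((1,1),(1,-1),(-1,-1))]).round(1).tolist())
E
```

```text
pics/scene0.png Y [np.float64(306.0), np.float64(270.0), np.float64(350.0), [350.0, 285.0], [270.0, 255.0], np.float64(237.0)] B [np.float64(198.0), np.float64(229.0), np.float64(291.0), [291.0, 184.0], [229.0, 166.0], np.float64(153.0)]Traceback (most recent call last):
  File "<stdin>", line 7, in <module>
  File "<stdin>", line 4, in ext
  File "h.py", line 17, in blob
    return max(cs,key=cv2.contourArea).reshape(-1,2)
           ~~~^^^^^^^^^^^^^^^^^^^^^^^^
ValueError: max() iterable argument is empty
```

```bash
python3 - <<'E'
from h import *
c=bot.read_camera("scene")
for n in("pics/scene0.png","pics/scene4.png","pics/s7.png"):
    m=cv2.inRange(cv2.cvtColor(cv2.imread(n),cv2.COLOR_BGR2HSV),(18,110,70),(36,255,255)); m[:220]=0; m[320:]=0; m[:,:255]=0; m[:,360:]=0
    m=cv2.morphologyEx(m,cv2.MORPH_OPEN,np.ones((2,2)))
    b=np.argwhere(m)[:,::-1]; print(n,"ymax",b[:,1].max(),"xmin",b[:,0].min(),b[b[:,0].argmin()],"xmax",b[b[:,0].argmax()],"ymin",b[:,1].min())
u=np.array([np.cos(-.16),np.sin(-.16)]);v=np.array([-u[1],u[0]]); Y=np.array([.6655,.0643])
for h in(-.018,-.012,-.006,0,.006): print(h,project(c,[[*(Y+i*.06*u+j*.06*v),.111+h] for i,j in((1,1),(-1,1),(1,-1),(-1,-1))]).round(1).tolist())
p=cv2.imread("pics/s7.png"); o=[cv2.resize(cv2.imread(f"pics/{n}.png")[180:240,265:315],None,fx=8,fy=8,interpolation=cv2.INTER_CUBIC) for n in("scene0","s7")]
cv2.imwrite("pics/d7.png",np.hstack(o))
E
```

```text
pics/scene0.png ymax 307 xmin 270 [270 257] xmax [351 283] ymin 238
pics/scene4.png ymax 311 xmin 271 [271 262] xmax [350 287] ymin 243
pics/s7.png ymax 308 xmin 271 [271 257] xmax [351 284] ymin 239
-0.018 [[291.1, 310.4], [350.1, 288.2], [268.9, 261.2], [324.6, 241.9]]
-0.012 [[290.9, 308.7], [350.2, 286.5], [268.6, 259.5], [324.7, 240.1]]
-0.006 [[290.8, 307.1], [350.4, 284.8], [268.4, 257.7], [324.7, 238.3]]
0 [[290.6, 305.5], [350.5, 283.1], [268.1, 255.9], [324.7, 236.5]]
0.006 [[290.4, 303.8], [350.7, 281.3], [267.8, 254.1], [324.7, 234.6]]
```

View pics/d7.png

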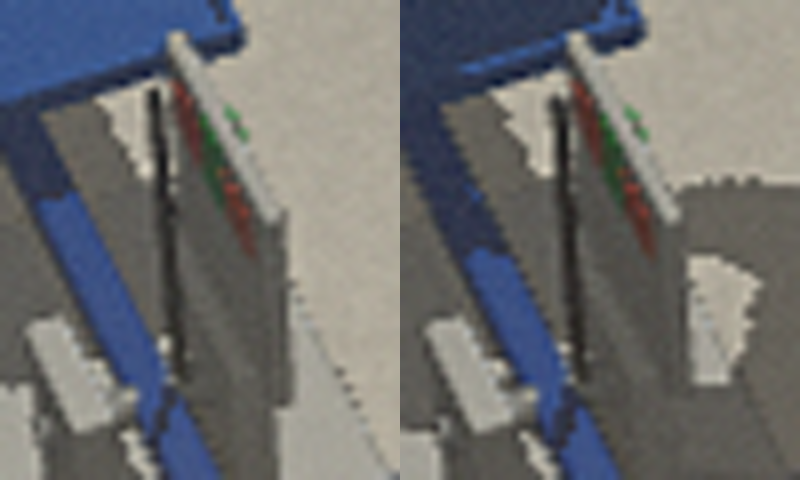

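The pointer tip has moved only about 1 px from its level position and sits opposite the green. I'll do a sub-pixel check against the bar-only picture, where the yellow pan was at its 18 mm stop.

```bash
python3 - <<'E'
from h import *
def S(n): return cv2.GaussianBlur(cv2.cvtColor(cv2.imread(f"pics/{n}.png"),cv2.COLOR_BGR2HSV)[...,1],(3,3),0).astype(np.float32)
def edge(n,cols,r0,r1):  # sub-pixel row of the pan's lower edge (saturation falls half-way)
    s=S(n); o=[]
    for x in cols:
        v=s[r0:r1,x]; o.append(np.clip((v-60)/(140-60),0,1).sum())
    return np.array(o)
for n in("scene4","s7"): print(n,"Y lower edge shift",np.median(edge(n,range(297,345),296,318)-edge("scene0",range(297,345),296,318)).round(2), np.median(edge(n,range(310,340),292,318)-edge("scene0",range(310,340),292,318)).round(2))
print(bot.current_clock(),bot.current_joint_vel().max() if hasattr(bot.current_joint_vel(),'max') else '')
E
```

```text
scene4 Y lower edge shift 4.19 4.29
s7 Y lower edge shift 0.55 0.76
42.65 0.0021495153675856835
```

The yellow pan is only about 3 mm low (about 0.02 rad), well inside the green band, and a third weight would overshoot it. Handing in.

```bash
python3 -c "
from workcell import bot
bot.hold(.3); print(bot.job_done())"
```

```text
the job is handed in; nothing more can be done
None
```

I handed the job in at about 43 s: the red bar was tipped flat on the mat, then laid flat in the yellow pan, and two weights stand upright in the blue pan, with the beam measured at about 0.02 rad (green band ±0.047) and the other two weights left on their box; no verdict was returned.

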